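# Lens tray onto its mat, then hold the floppy mirror on its balance point

## Task

I am about to put my lenses in: slide the clear lens tray along the steel shelf, without lifting it off, until it sits squarely and centred on the dark green mat, and let go of it. Then take hold of the folding mirror's pink flap and swing it up gently to its balance point, standing straight up; its hinge is loose and it would drop either way, so finish while still holding it there, never letting it fall back or tip over the far side. Leave the other things on the shelf where they are.

Things in the scene. Friction and masses are not known exactly. Their poses are not given: they have to be found in the camera images.
- mat: Thin dark green rectangular mat fixed on the steel shelf, 100 (x) by 140 (y) mm and 1 mm thick, too thin to hinder sliding. Origin at the centre of its underside, on the shelf's top (the shelf's top is 12 mm above the work surface); z up.
- tray: Loose clear acrylic lens tray, 80 (x) by 120 (y) mm, about 0.1 kg, rim 16 mm high, floor top 5 mm above the shelf. Bluish grip ridge in its middle: 12 mm thick (y), 50 mm long (x), top 46 mm above the shelf, open wells 51 mm wide on both sides. Origin at the centre of its underside, z up. It fits the mat with its x along the mat's x, either way round. Starts to the left or right of the mat.
- mirror: White base of the folding mirror, fixed to the shelf on the other side of the mat from the tray: 130 (x, -85 to +45) by 120 (y) by 12 mm, with two 40 mm high hinge cheeks at x = 0, y = -53 and +53. Origin on the shelf's top, straight below the hinge axis, which runs along its y 30 mm above the shelf.
- hinge (a point): Middle of the flap's hinge axis, 30 mm above the shelf's top; its y runs along the hinge axis, its x horizontally away from the folded flap, z up. It does not move with the flap.
- flap (a joint): Angle of the pink mirror flap (rad): 0 folded down level, towards the base's -x, where it rests at the start; 1.571 upright, its balance point; 2.7 fallen to the far side. The hinge turns almost freely and has no spring; let go, the flap drops to one side.
- panel: The pink mirror flap itself, about 0.12 kg: a panel 92 mm wide (y) and 8 mm thick (z) with mirror glass on both faces, from 8 to 88 mm from the hinge axis along its -x, then two 8 mm arms, 68 mm apart inside, carrying a round bar. Origin in the middle of the hinge axis; it turns with the flap, its -x pointing from the hinge to the bar (straight up at balance).
- bar (a point): Middle of the flap's round dark pink grip bar, 10 mm in diameter, parallel to the hinge axis and 130 mm from it, 68 mm free length between its arms, open gap of 42 mm from the bar's centre to the panel's edge. Folded, the bar is 30 mm above the shelf with nothing under it; upright, 160 mm. Being round, it can turn between the fingers as the flap swings.
- pump_bottle: Pump bottle, 60 mm diameter, 165 mm high, loose bystander at the back of the shelf; origin at the centre of its underside.
- lens_case: Pink twist-cap lens case, 34 by 70 mm, 20 mm high, loose bystander at the front of the shelf between the robot and the mat; origin at the centre of its underside.
- hair_clip: Steel hair clip, 16 by 63 mm, 8 mm high, loose bystander behind the mat; origin at the centre of its underside.
- cup: Empty white ceramic cup, 74 mm diameter, 85 mm high, loose bystander at the back; origin at the centre of its underside.
- cream_jar: Small amber cream jar, 52 mm diameter, 45 mm high, loose bystander at the back; origin at the centre of its underside.
Things that resemble listed ones, but are neither listed nor needed, are in the scene too. What is shaped like the tray but orange is not meant.

How it is judged:
On the way, in this order (a step that is already met when the one before it is completed fails the run):
1. the tray lies centred and square on the mat, let go, with the mirror flap still folded (horizontal distance between tray and mat below 0.015 m and angle between the x axis of tray and the x axis of mat, either way round below 0.2 rad and height (world z) of tray below 0.016 m and angle between tray's own z axis and vertical below 0.06 rad and contact force between the fingers and tray below 0.1 N and linear speed of tray below 0.02 m/s and value of joint flap below 0.3 rad), for 0.2 s.
2. the fingers hold the flap still at its balance point (value of joint flap between 1.451 and 1.691 rad and velocity of joint flap between -0.15 and 0.15 rad/s and contact force between the fingers and panel above 0.3 N), for 0.3 s.
At the end, for the whole second after the job is handed in: The flap is held by the fingers (at least 0.3 N) within 0.12 rad of upright and not turning (under 0.15 rad/s), while the tray lies flat on the shelf, let go and still, within 15 mm of the mat's centre and 0.2 rad of square with it (all of step 2 and horizontal distance between tray and mat below 0.015 m and angle between the x axis of tray and the x axis of mat, either way round below 0.2 rad and height (world z) of tray below 0.016 m and angle between tray's own z axis and vertical below 0.06 rad and contact force between the fingers and tray below 0.1 N and linear speed of tray below 0.02 m/s); the arm keeps its last pose, push and grip.
It fails at once if the tray is lifted or tipped instead of slid (height (world z) of tray above 0.022 m or angle between tray's own z axis and vertical above 0.2 rad).
It fails at once if the flap goes over the far side (value of joint flap above 2 rad).
It fails at once if the flap falls or is flung (over 5 rad/s) (velocity of joint flap below -5 rad/s or velocity of joint flap above 5 rad/s).
It fails at once if another thing on the shelf is moved more than 25 mm or tipped over (distance of any of pump_bottle, lens_case, hair_clip, cup, cream_jar from where it was at the start of the episode above 0.025 m or angle between any of pump_bottle, lens_case, hair_clip, cup, cream_jar's own z axis and vertical above 0.4 rad).
It also fails if it takes over 58 s, if anything falls off the work surface, if the arm or the gripper's body presses on something with over 40 N, if the wrist force passes 120 N, or if a joint passes its speed limit or range.

## Robot

A 7-joint arm with a two-finger parallel gripper is mounted at the origin on the work surface. World frame = base frame: x ahead of the robot, y to its left, z up, the work surface at z = 0. Lengths are in m, angles in rad, forces in N, time in s.
With the tool pointing down it reaches from about 0.4 to 0.875 m from the base axis. Payload 19.3 kg.
Tool frame: the origin (TCP) lies between the finger pads; the fingertips stand 17 mm ahead of it and the grasp point (between the pads) lies 2 mm behind it; x points along the fingers, y is the direction in which the jaws open and shut, and the axes are right-handed (so a half turn about x gives the same grasp; the last joint's range is limited). The gripper opens to 85 mm and grips with 20 to 120 N. Pads are 22 mm wide; open, the fingers measure 114 mm over their backs; the gripper's body (76 mm by 85 mm) begins 54 mm behind the grasp point. The pads swing forward as they close: fully open they stand 13 mm farther back than shut.
Start: joints at [-1.34, 0.521, -0.036, 1.599, 0.021, 1.021, -0.113], TCP at [0.185, 0.597, 0.248] pointing down, gripper open.
Joint ranges: [-2.91, 2.91], [-0.3, 2.13], [-1.5, 1.42], [0.17, 2.43], [-1.26, 4.41], [0.16, 1.93], [-2.52, 2.52]. Speed limits (rad/s): [1.89, 1.89, 2.39, 2.39, 3.01, 3.01, 3.01].

## Interface

Orientations are given as [roll, pitch, yaw] about the fixed x, y, z axes, in that order (R = Rz(yaw) Ry(pitch) Rx(roll)).
In Python, from workcell import bot gives the robot as it stands.
- The arm moves only by the shell command python3 -m creep 'ROWS' [FORCE]. ROWS is JSON, a list of rows, each an object of numbers: "wx", "wy", "wz": the turn, a rotation vector about the tool's x, y, z in degrees; "tx", "ty", "tz": the shift along the tool's x, y, z in m; "claw": the closure, from 0 (fully open) to 1 (shut). A call has 1 to 8 rows; each row is the pose to reach, as a shift and turn from the pose measured when the call began, along the tool's axes at that moment; what a row does not reach only later rows make up. A row lasts 1/10 s, in which the tool goes at most 50 mm and 8.59 degrees, less where a joint would pass 70% of its speed; a pose out of reach is approached as far as the arm can. A call with a gripper value outside its range is refused whole. The fingers move at their own pace and stop on an object; FORCE is the grip in N (left out, the last holds). Time passes only in rows, so rows that repeat a pose let the fingers close. It gives the time, the measured TCP pose, the force and the opening at its end, in the units of the state.
- bot.observe(): the state, without advancing time (a new reading comes with each control period).
- bot.grab_frame(name): name is "scene" or "side" or "wrist"; returns the picture (384x512x3 uint8, blue, green, red); there is no depth.
- bot.get_calibration(name): a dict with "fx", "fy", "cx", "cy" (pixels), "dist_coeffs" ([k1, k2, p1, p2, k3] as OpenCV has them; the pictures are not rectified), "R" (3x3) and "t" (3): a world point X has camera coordinates R X + t. Camera axes: x right, y down, z forward; pixel columns grow to the right and rows downward; lengths in m; the calibration is good to about 2 mm. A picture is of the moment at which its call begins: read the wrist's pose just before it. get_calibration takes no time and is no camera call; for the wrist camera it gives the pose at the moment of the call.
- bot.job_done(): hands the job in, once; it reports no verdict.
The state is a dict: "clock": time; "qpos": joint angles; "qd": joint speeds; "joint_efforts": joint torques, N m; "position": TCP position; "tool_rot": TCP orientation; "force": force on the tool from outside, world axes, zero at the start; "moment": the same for the moment, N m; "grip_width": finger opening in m.
Only numpy, scipy, OpenCV 4.12 (cv2) and the standard library are available. Lean on these libraries where they do the work, as an engineer would, in place of code of your own. Each camera call takes 0.05 s, during which the arm holds its last target.

## Working session

There is one attempt and no reset: what is moved stays moved. The work goes in short steps, Python scripts to look and compute and a shell command to move; the robot and the scene stay as the last step left them, time stands still between calls to the robot, and variables do not carry over. Pictures are saved under pics/ and viewed, and the job is handed in when it is done.

```bash
mkdir -p pics; ls
python3 - <<'E'
from workcell import bot
import cv2
s=bot.observe(); print(s)
for n in ["scene","side","wrist"]:
    im=bot.grab_frame(n); cv2.imwrite(f"pics/{n}0.png",im)
    c=bot.get_calibration(n); print(n,c)
E
```

```text
pics
{'clock': 0.0, 'qpos': array([-1.34017924,  0.52202455, -0.03632663,  1.59998555,  0.02122079,
        1.02108044, -0.1128002 ]), 'qd': array([ 1.67724035e-03,  2.83293277e-05,  7.34785691e-04,  9.24045007e-05,
       -2.93582458e-04, -4.84809040e-04,  1.88819744e-04]), 'joint_efforts': array([-1.86405041e-04, -9.27069855e+01,  1.97960861e+00, -3.69949043e+01,
        1.78214035e-02,  7.94960040e-03, -2.51611544e-05]), 'position': array([0.18513638, 0.59663233, 0.24772721]), 'tool_rot': array([-1.4841526 ,  1.56968402, -1.78497007]), 'force': array([-0.53815939,  0.29997822, -0.33032433]), 'moment': array([0.03797877, 0.00610238, 0.02630302]), 'grip_width': 0.08581160079622144}
scene {'fx': 379.0113717614287, 'fy': 379.0113717614287, 'cx': 251.0895541494842, 'cy': 187.94516324813958, 'dist_coeffs': array([-0.12994085,  0.        ,  0.        ,  0.        ,  0.        ]), 'R': array([[ 6.11656915e-01,  7.91123047e-01,  3.78787958e-04],
       [ 6.14892439e-01, -4.75102820e-01, -6.29431965e-01],
       [-4.97778171e-01,  3.85229327e-01, -7.77055505e-01]]), 't': array([-0.4710735 ,
[... 171 characters left out ...]
9,  0.        ,  0.        ,  0.        ,  0.        ]), 'R': array([[ 0.99511242, -0.09873581, -0.00158187],
       [-0.06087651, -0.60077569, -0.79709637],
       [ 0.07775161,  0.7932968 , -0.60385005]]), 't': array([-0.48426922,  0.18563517,  1.40325689])}
wrist {'fx': 319.61512319443904, 'fy': 319.61512319443904, 'cx': 253.53459323691288, 'cy': 192.46666412866838, 'dist_coeffs': array([-0.06644702,  0.        ,  0.        ,  0.        ,  0.        ]), 'R': array([[ 2.95966928e-01,  9.55198118e-01, -3.64993107e-04],
       [ 9.15977587e-01, -2.83706084e-01,  2.83718027e-01],
       [ 2.70903375e-01, -8.43054784e-02, -9.58907685e-01]]), 't': array([-0.62355295, -0.03764677,  0.37808325])}
```

View pics/scene0.png

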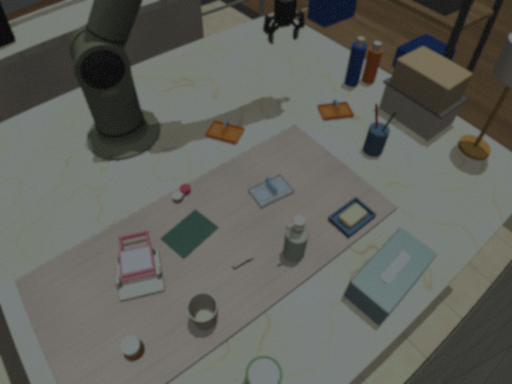

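View pics/side0.png

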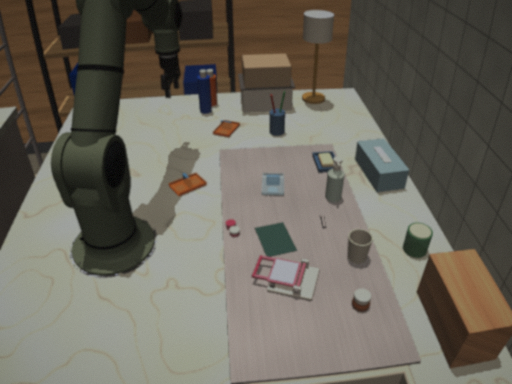

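View pics/wrist0.png

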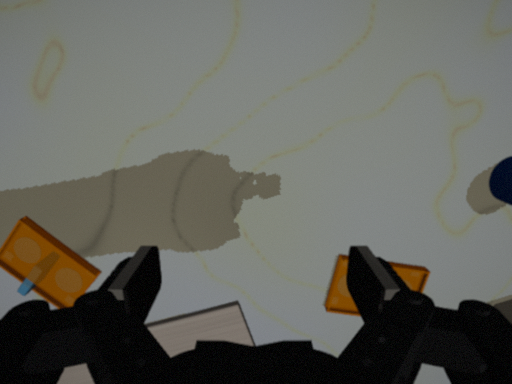

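Candidates for the tray: the clear tray with a bluish ridge at scene (271,190) / side (273,185), and the orange trays at scene (225,131) and (335,111). The blue dish with the sponge at scene (352,216) also looks similar. I choose the clear one. The mat is at scene (190,233), and the mirror is at (138,262) with its bar facing the robot.

```bash
cat > h.py <<'E'
import numpy as np, cv2
from workcell import bot
def ray(n,px,c=None):
    c=c or bot.get_calibration(n)
    K=np.array([[c['fx'],0,c['cx']],[0,c['fy'],c['cy']],[0,0,1]])
    p=cv2.undistortPoints(np.array(px,float).reshape(-1,1,2),K,c['dist_coeffs']).reshape(-1,2)
    R=np.array(c['R']);t=np.array(c['t'])
    d=np.c_[p,np.ones(len(p))]@R
    return -R.T@t,d/np.linalg.norm(d,axis=1)[:,None]
def onz(n,px,z,c=None):
    o,d=ray(n,px,c); return o+d*((z-o[2])/d[:,2])[:,None]
def proj(n,X,c=None):
    c=c or bot.get_calibration(n)
    K=np.array([[c['fx'],0,c['cx']],[0,c['fy'],c['cy']],[0,0,1]])
    return cv2.projectPoints(np.array(X,float).reshape(-1,1,3),cv2.Rodrigues(np.array(c['R']))[0],np.array(c['t']),K,c['dist_coeffs'])[0].reshape(-1,2)
E
python3 - <<'E'
import cv2
a=cv2.imread('pics/scene0.png');b=cv2.imread('pics/side0.png')
def z(i,x,y,w,h,f):return cv2.resize(i[y:y+h,x:x+w],None,fx=f,fy=f,interpolation=cv2.INTER_CUBIC)
cv2.imwrite('pics/c1.png',z(a,100,160,210,150,3.8))
cv2.imwrite('pics/c2.png',z(b,210,160,150,140,4.2))
E
```

```text
(no output)
```

View pics/c1.png

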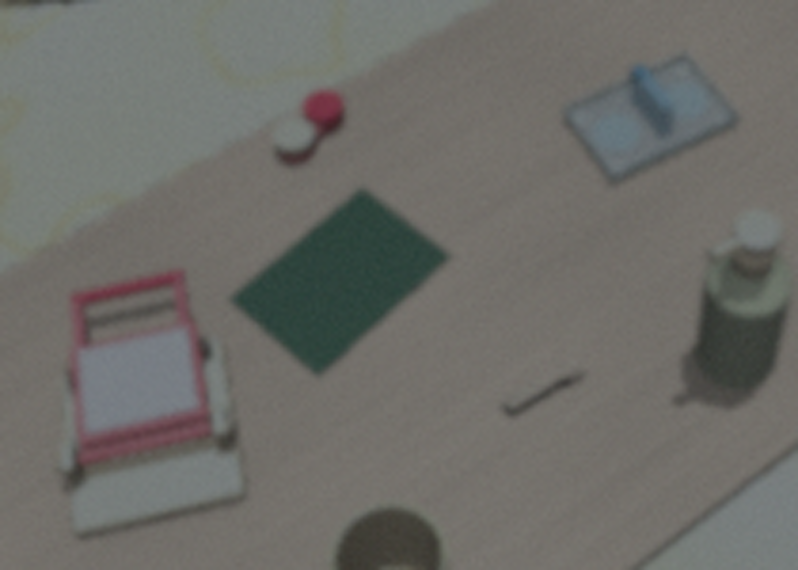

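View pics/c2.png

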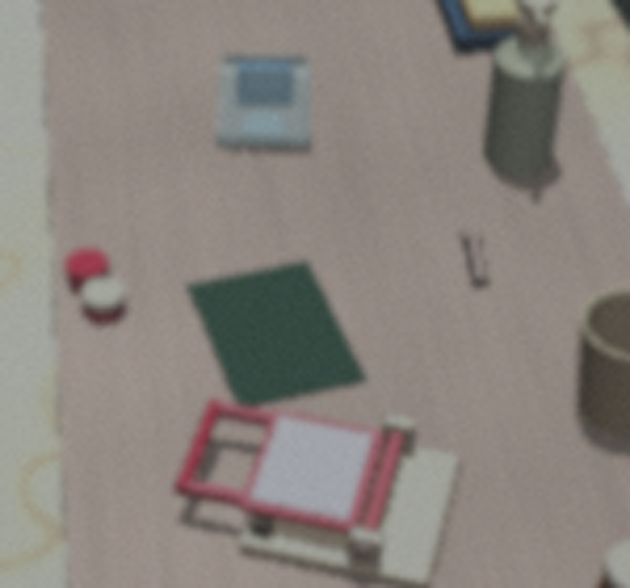

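Run:
```python
from h import *
S=lambda L:[(100+u/3.8-.4,160+v/3.8-.4) for u,v in L]
D=lambda L:[(210+u/4.2-.4,160+v/4.2-.4) for u,v in L]
np.set_printoptions(precision=4,suppress=True)
for n in ['scene','side']:
    im=cv2.imread(f'pics/{n}0.png').astype(int)
    b,g,r=im[...,0],im[...,1],im[...,2]
    m=((g-r>18)&(g-b>5)).astype(np.uint8)
    k,l,st,ce=cv2.connectedComponentsWithStats(m)
    i=1+np.argmax(st[1:,4]); 
    cs,_=cv2.findContours((l==i).astype(np.uint8),0,1)
    P=onz(n,cs[0].reshape(-1,2),.013)[:,:2]
    rc=cv2.minAreaRect((P*1000).astype(np.float32)); print(n,'mat',st[i],ce[i],rc)
    # tray blue ridge
    print(onz(n,[ce[i]],.013))
print('tray base corners')
print(onz('scene',S([(568,117),(614,183),(738,122),(684,57)]),.020))
print(onz('side',D([(222,57),(310,57),(309,150),(217,150)]),.020))
print('ridge top scene', onz('scene',S([(637,72),(660,100)]),.058))
print('ridge top side', onz('side',D([(238,60),(296,60),(238,70),(296,70)]),.058))
print('bar');print(onz('scene',S([(72,296),(183,274)]),.042));print(onz('side',D([(215,405),(182,490)]),.042))
print('base far edge');print(onz('scene',S([(78,530),(242,493)]),.024));print(onz('side',D([(458,455),(430,578)]),.024))
print('cheeks');print(onz('side',D([(400,420),(365,538)]),.052))
print(onz('scene',S([(68,468),(222,432)]),.024))
```

```text
scene mat [ 163  212   53   45 1093] [188.9927 233.5938] ((527.001953125, -38.16765594482422), (91.06388854980469, 130.74700927734375), 12.028493881225586)
[[ 0.5292 -0.0403  0.013 ]]
side mat [257 224  38  31 765] [275.017  239.1869] ((525.7577514648438, -36.22328186035156), (90.9957504272461, 127.96006774902344), 10.754868507385254)
[[ 0.5254 -0.0388  0.013 ]]
tray base corners
[[0.5131 0.1908 0.02  ]
 [0.5882 0.1789 0.02  ]
 [0.6023 0.2977 0.02  ]
 [0.5215 0.3084 0.02  ]]
[[0.5209 0.3183 0.02  ]
 [0.6006 0.3103 0.02  ]
 [0.5809 0.1747 0.02  ]
 [0.503  0.1826 0.02  ]]
ridge top scene [[0.5344 0.2447 0.058 ]
 [0.5682 0.2407 0.058 ]]
ridge top side [[0.529  0.2591 0.058 ]
 [0.5794 0.254  0.058 ]
 [0.5274 0.2442 0.058 ]
 [0.5774 0.2392 0.058 ]]
bar
[[ 0.4373 -0.2132  0.042 ]
 [ 0.4707 -0.1371  0.042 ]]
[[ 0.4703 -0.136   0.042 ]
 [ 0.4403 -0.2131  0.042 ]]
base far edge
[[ 0.5969 -0.2924  0.024 ]
 [ 0.6403 -0.1877  0.024 ]]
[[ 0.6373 -0.1853  0.024 ]
 [ 0.5976 -0.2912  0.024 ]]
cheeks
[[ 0.5961 -0.1734  0.052 ]
 [ 0.5551 -0.2756  0.052 ]]
[[ 0.551  -0.2774  0.024 ]
 [ 0.5917 -0.1759  0.024 ]]
```

```bash
cat >> h.py <<'E'
from scipy.spatial.transform import Rotation as Ro
def delta(xyz,yaw,tilt=None):
    """yaw: world heading (deg) of the tool y axis; tool x down. prints w (deg), t (m) in tool axes"""
    s=bot.observe(); R=Ro.from_euler('xyz',s['tool_rot']).as_matrix()
    best=None
    for a in (yaw,yaw+180):
        y=np.array([np.cos(np.radians(a)),np.sin(np.radians(a)),0]);x=np.array([0,0,-1.])
        G=np.c_[x,y,np.cross(x,y)]
        w=Ro.from_matrix(R.T@G).as_rotvec(degrees=True)
        if best is None or np.linalg.norm(w)<np.linalg.norm(best): best=w
    t=R.T@(np.array(xyz)-s['position'])
    print('clock',s['clock'],'pos',s['position'].round(4),'q7',s['qpos'][6].round(2),'yaw_y',np.degrees(np.arctan2(R[1,1],R[0,1])).round(2),'grip',round(s['grip_width'],4),'F',s['force'].round(1))
    print('w',best.round(2),'t',t.round(4)); print(R.round(3))
E
python3 - <<'E'
from h import *
print(onz('scene',[(178,197),(186,189)],.02), onz('side',[(235,231),(231,223)],.02))
delta([.535,.215,.248],83.5)
E
```

```text
[[0.39977045 0.00145334 0.02      ]
 [0.38782186 0.03780578 0.02      ]] [[0.39988768 0.00488266 0.02      ]
 [0.38869161 0.04507532 0.02      ]]
clock 0.15 pos [0.1852 0.5967 0.2479] q7 -0.11 yaw_y 72.76 grip 0.0857 F [0.5 1.7 0.1]
w [-10.74  -0.     0.05] t [ 1.000e-04 -2.609e-01  4.472e-01]
[[-0.     0.296  0.955]
 [-0.001  0.955 -0.296]
 [-1.    -0.001  0.   ]]
```

```bash
python3 -m creep '[{"wx":-5,"ty":-0.116,"tz":0.215,"claw":0.4},{"wx":-5,"ty":-0.116,"tz":0.215,"claw":0.4},{"wx":-10.7,"ty":-0.232,"tz":0.429,"claw":0.4},{"wx":-10.7,"ty":-0.232,"tz":0.429,"claw":0.4},{"wx":-10.7,"ty":-0.232,"tz":0.429,"claw":0.4},{"wx":-10.7,"ty":-0.232,"tz":0.429,"claw":0.4},{"wx":-10.7,"ty":-0.232,"tz":0.429,"claw":0.4},{"wx":-10.7,"ty":-0.232,"tz":0.429,"claw":0.4}]' 25
python3 - <<'E'
from h import *
delta([.526,.247,.248],83.5)
E
```

```text
clock 0.15 pos [0.1852 0.5967 0.2479] q7 -0.11 yaw_y 72.76 grip 0.0857 F [0.5 1.7 0.1]
w [-10.74  -0.     0.05] t [ 1.000e-04 -2.330e-01  4.292e-01]
[[-0.     0.296  0.955]
 [-0.001  0.955 -0.296]
 [-1.    -0.001  0.   ]]$[0]: bad value
```

```bash
python3 -m creep --help; python3 -m creep '[{"wx":-5,"wy":0,"wz":0,"tx":0,"ty":-0.116,"tz":0.215,"claw":0.4},{"wx":-10.7,"wy":0,"wz":0,"tx":0,"ty":-0.232,"tz":0.429,"claw":0.4},{"wx":-10.7,"wy":0,"wz":0,"tx":0,"ty":-0.232,"tz":0.429,"claw":0.4},{"wx":-10.7,"wy":0,"wz":0,"tx":0,"ty":-0.232,"tz":0.429,"claw":0.4},{"wx":-10.7,"wy":0,"wz":0,"tx":0,"ty":-0.232,"tz":0.429,"claw":0.4},{"wx":-10.7,"wy":0,"wz":0,"tx":0,"ty":-0.232,"tz":0.429,"claw":0.4},{"wx":-10.7,"wy":0,"wz":0,"tx":0,"ty":-0.232,"tz":0.429,"claw":0.4},{"wx":-10.7,"wy":0,"wz":0,"tx":0,"ty":-0.232,"tz":0.429,"claw":0.4}]' 25
python3 - <<'E'
from h import *
delta([.526,.247,.248],83.5)
E
```

```text
clock: 0.95
position: [0.4658, 0.3091, 0.2481]
tool_rot: [-1.739, 1.57, -1.853]
force: [0.4, 0.8, -0.1]
grip_width: 0.051
clock 0.95 pos [0.4658 0.3091 0.2481] q7 0.76 yaw_y 83.47 grip 0.051 F [ 0.4  0.8 -0.1]
w [-0.03 -0.01  0.05] t [ 0.0002 -0.0549  0.0669]
[[-0.     0.114  0.994]
 [-0.001  0.994 -0.114]
 [-1.    -0.001 -0.   ]]invalid input: not JSON, or not a number
```

```bash
python3 -m creep '[{"wx":0,"wy":0,"wz":0,"tx":0,"ty":-0.027,"tz":0.033,"claw":0.4},{"wx":0,"wy":0,"wz":0,"tx":0,"ty":-0.055,"tz":0.067,"claw":0.4},{"wx":0,"wy":0,"wz":0,"tx":0,"ty":-0.055,"tz":0.067,"claw":0.4},{"wx":0,"wy":0,"wz":0,"tx":0,"ty":-0.055,"tz":0.067,"claw":0.4}]' 25
python3 - <<'E'
from h import *
delta([.526,.247,.248],83.5)
c=bot.get_calibration('wrist');im=bot.grab_frame('wrist');cv2.imwrite('pics/w1.png',im)
np.savez('w1.npz',R=c['R'],t=c['t'])
E
```

```text
clock: 1.35
position: [0.5266, 0.2459, 0.2479]
tool_rot: [-2.013, 1.569, -2.129]
force: [-0.4, 0.1, -0.3]
grip_width: 0.0509
clock 1.35 pos [0.5266 0.2459 0.2479] q7 0.93 yaw_y 83.35 grip 0.0509 F [-0.4  0.1 -0.3]
w [-0.15 -0.03  0.07] t [-0.0001  0.001  -0.0007]
[[-0.001  0.116  0.993]
 [-0.001  0.993 -0.116]
 [-1.    -0.001 -0.001]]
```

View pics/w1.png

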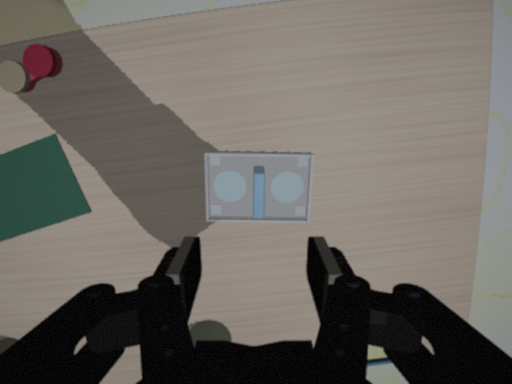

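The wrist view shows the clear tray. Its rim corners are about (205,153), (312,153), (310,221) and (206,221), with the blue ridge at (259,190). The choice is confirmed: clear with a bluish ridge, not orange.

```bash
python3 - <<'E'
from h import *
np.set_printoptions(precision=4,suppress=True)
c=bot.get_calibration('wrist'); f=np.load('w1.npz'); c['R']=f['R'];c['t']=f['t']
im=cv2.imread('pics/w1.png').astype(int);b,g,r=im[...,0],im[...,1],im[...,2]
P=onz('wrist',[(205,153),(312,153),(310,221),(206,221)],.026,c)[:,:2]
print(P,P.mean(0),cv2.minAreaRect((P*1000).astype(np.float32)))
m=((b-r>28)).astype(np.uint8);m[:,:240]=0;m[:,275:]=0;m[:150]=0;m[230:]=0
cs,_=cv2.findContours(m,0,1);k=max(cs,key=cv2.contourArea);print(cv2.boundingRect(k),cv2.minAreaRect(k))
# ridge top: far/near ends
print('ridge top as z.058',onz('wrist',[(259,173),(259,219)],.058,c))
E
python3 -c "
import cv2;i=cv2.imread('pics/w1.png');cv2.imwrite('pics/w1c.png',cv2.resize(i[140:235,190:330],None,fx=5.5,fy=5.5,interpolation=2))"
```

```text
[[0.5062 0.1934]
 [0.5197 0.3098]
 [0.5991 0.3023]
 [0.5852 0.1819]] [0.5525 0.2469] ((552.5275268554688, 246.7334442138672), (121.21704864501953, 79.76713562011719), 83.38035583496094)
(253, 173, 12, 46) ((258.5369873046875, 195.50135803222656), (10.659358978271484, 45.30227279663086), 2.12109637260437)
ridge top as z.058 [[0.528  0.2499 0.058 ]
 [0.5773 0.2444 0.058 ]]
```

View pics/w1c.png

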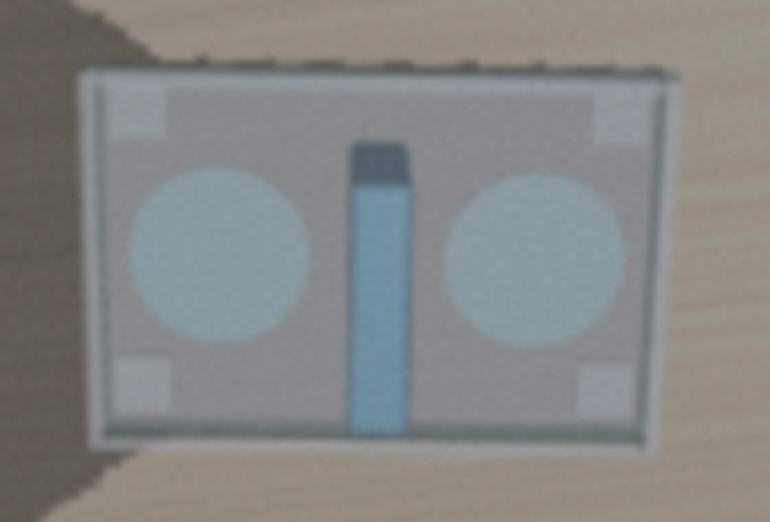

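```bash
python3 -m creep '[{"wx":0,"wy":0,"wz":0,"tx":0.04,"ty":0.004,"tz":0.026,"claw":0.4},{"wx":0,"wy":0,"wz":0,"tx":0.08,"ty":0.004,"tz":0.026,"claw":0.4},{"wx":0,"wy":0,"wz":0,"tx":0.12,"ty":0.004,"tz":0.026,"claw":0.4},{"wx":0,"wy":0,"wz":0,"tx":0.14,"ty":0.004,"tz":0.026,"claw":0.4},{"wx":0,"wy":0,"wz":0,"tx":0.14,"ty":0.004,"tz":0.026,"claw":0.4}]' 25
python3 - <<'E'
from h import *
delta([.5527,.247,.046],83.4)
im=bot.grab_frame('wrist');cv2.imwrite('pics/w2.png',im)
E
```

```text
clock: 1.9
position: [0.5498, 0.2486, 0.1052]
tool_rot: [-2.589, 1.565, -2.701]
force: [-0.3, 0.3, 0.1]
grip_width: 0.0513
clock 1.9 pos [0.5498 0.2486 0.1052] q7 0.95 yaw_y 83.58 grip 0.0513 F [-0.3  0.3  0.1]
w [ 0.18 -0.29  0.18] t [ 0.0592 -0.001   0.0034]
[[-0.005  0.112  0.994]
 [-0.003  0.994 -0.112]
 [-1.    -0.003 -0.005]]
```

View pics/w2.png

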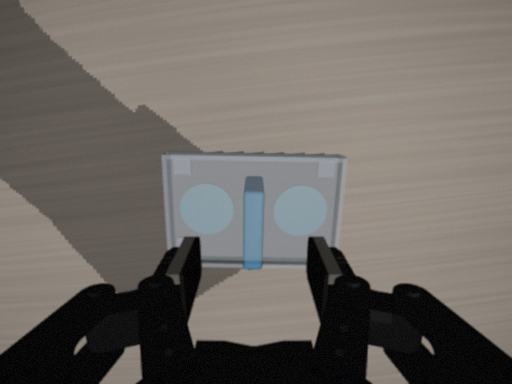

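The ridge is at (254,225), centred between the fingers. I'm descending and gripping.

```bash
python3 -m creep '[{"wx":0,"wy":-0.3,"wz":0,"tx":0.025,"ty":-0.001,"tz":0.003,"claw":0.4},{"wx":0,"wy":-0.3,"wz":0,"tx":0.045,"ty":-0.001,"tz":0.003,"claw":0.4},{"wx":0,"wy":-0.3,"wz":0,"tx":0.059,"ty":-0.001,"tz":0.003,"claw":0.4},{"wx":0,"wy":-0.3,"wz":0,"tx":0.059,"ty":-0.001,"tz":0.003,"claw":0.4},{"wx":0,"wy":-0.3,"wz":0,"tx":0.059,"ty":-0.001,"tz":0.003,"claw":0.4}]' 25
python3 - <<'E'
from h import *
delta([.5527,.247,.046],83.4)
E
```

```text
clock: 2.45
position: [0.554, 0.2478, 0.0494]
tool_rot: [-0.292, 1.567, -0.404]
force: [0.4, 0.1, 0.5]
grip_width: 0.051
clock 2.45 pos [0.554  0.2478 0.0494] q7 0.95 yaw_y 83.57 grip 0.051 F [0.4 0.1 0.5]
w [0.17 0.2  0.06] t [ 0.0034 -0.001  -0.0013]
[[ 0.003  0.112  0.994]
 [-0.001  0.994 -0.112]
 [-1.    -0.001  0.003]]
```

```bash
python3 -m creep '[{"wx":0,"wy":0,"wz":0,"tx":0.003,"ty":-0.001,"tz":-0.001,"claw":0.4},{"wx":0,"wy":0,"wz":0,"tx":0.003,"ty":-0.001,"tz":-0.001,"claw":0.7},{"wx":0,"wy":0,"wz":0,"tx":0.003,"ty":-0.001,"tz":-0.001,"claw":1},{"wx":0,"wy":0,"wz":0,"tx":0.003,"ty":-0.001,"tz":-0.001,"claw":1},{"wx":0,"wy":0,"wz":0,"tx":0.003,"ty":-0.001,"tz":-0.001,"claw":1},{"wx":0,"wy":0,"wz":0,"tx":0.003,"ty":-0.001,"tz":-0.001,"claw":1},{"wx":0,"wy":0,"wz":0,"tx":0.003,"ty":-0.001,"tz":-0.001,"claw":1}]' 25
python3 - <<'E'
from h import *
delta([.527,-.038,.046],101.4)
im=bot.grab_frame('wrist');cv2.imwrite('pics/w3.png',im)
E
```

```text
clock: 3.15
position: [0.5532, 0.247, 0.0468]
tool_rot: [-0.171, 1.567, -0.283]
force: [-0.7, 0.3, 6.4]
grip_width: 0.0115
clock 3.15 pos [0.5532 0.247  0.0468] q7 0.95 yaw_y 83.56 grip 0.0115 F [-0.7  0.3  6.4]
w [-17.84   0.22   0.07] t [ 0.001  -0.2862  0.0059]
[[ 0.004  0.112  0.994]
 [-0.001  0.994 -0.112]
 [-1.    -0.001  0.004]]
```

View pics/w3.png

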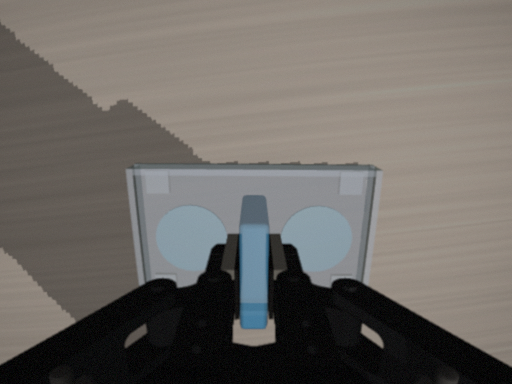

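Gripped: the ridge is clamped, opening 11.5 mm, pressing lightly on the shelf. Next I slide it.

```bash
python3 -m creep '[{"wx":-1,"wy":0,"wz":0,"tx":0,"ty":-0.01,"tz":0,"claw":1},{"wx":-2,"wy":0,"wz":0,"tx":0,"ty":-0.03,"tz":0.001,"claw":1},{"wx":-3,"wy":0,"wz":0,"tx":0,"ty":-0.05,"tz":0.001,"claw":1},{"wx":-4.4,"wy":0,"wz":0,"tx":0,"ty":-0.07,"tz":0.001,"claw":1},{"wx":-5.7,"wy":0,"wz":0,"tx":0,"ty":-0.09,"tz":0.002,"claw":1},{"wx":-7,"wy":0,"wz":0,"tx":0,"ty":-0.11,"tz":0.002,"claw":1},{"wx":-8,"wy":0,"wz":0,"tx":0,"ty":-0.13,"tz":0.003,"claw":1},{"wx":-9,"wy":0,"wz":0,"tx":0,"ty":-0.145,"tz":0.003,"claw":1}]'
python3 - <<'E'
from h import *
delta([.527,-.038,.046],101.4)
E
```

```text
clock: 4.0
position: [0.5396, 0.1006, 0.0469]
tool_rot: [-0.496, 1.567, -0.451]
force: [-0.6, -0.1, -1.0]
grip_width: 0.0112
clock 4.0 pos [0.5396 0.1006 0.0469] q7 1.25 yaw_y 92.58 grip 0.0112 F [-0.6 -0.1 -1. ]
w [-8.82  0.19  0.12] t [ 0.0011 -0.1379 -0.0188]
[[ 0.004 -0.045  0.999]
 [-0.002  0.999  0.045]
 [-1.    -0.002  0.003]]
```

```bash
python3 -m creep '[{"wx":-1,"wy":0,"wz":0,"tx":0.001,"ty":-0.015,"tz":-0.002,"claw":1},{"wx":-2.2,"wy":0,"wz":0,"tx":0.001,"ty":-0.035,"tz":-0.005,"claw":1},{"wx":-3.5,"wy":0,"wz":0,"tx":0.001,"ty":-0.055,"tz":-0.007,"claw":1},{"wx":-5,"wy":0,"wz":0,"tx":0.001,"ty":-0.08,"tz":-0.011,"claw":1},{"wx":-6.5,"wy":0,"wz":0,"tx":0.001,"ty":-0.105,"tz":-0.014,"claw":1},{"wx":-8,"wy":0,"wz":0,"tx":0.001,"ty":-0.125,"tz":-0.017,"claw":1},{"wx":-8.8,"wy":0,"wz":0,"tx":0.001,"ty":-0.138,"tz":-0.019,"claw":1},{"wx":-8.8,"wy":0,"wz":0,"tx":0.001,"ty":-0.138,"tz":-0.019,"claw":1}]'
python3 - <<'E'
from h import *
delta([.527,-.038,.046],101.4)
for n in ['scene','side','wrist']: cv2.imwrite(f'pics/{n}4.png',bot.grab_frame(n))
c=bot.get_calibration('wrist');np.savez('w4.npz',R=c['R'],t=c['t'])
a=cv2.imread('pics/side4.png')[180:310,210:360];b=cv2.imread('pics/wrist4.png')
cv2.imwrite('pics/c4.png',cv2.resize(a,None,fx=4.5,fy=4.5,interpolation=2))
E
```

```text
clock: 4.8
position: [0.527, -0.0408, 0.0468]
tool_rot: [-0.689, 1.565, -0.491]
force: [-0.6, -7.7, 12.2]
grip_width: 0.0115
clock 4.8 pos [ 0.527  -0.0408  0.0468] q7 1.58 yaw_y 101.29 grip 0.0115 F [-0.6 -7.7 12.2]
w [-0.11  0.24  0.2 ] t [0.0008 0.0027 0.0006]
[[ 0.005 -0.196  0.981]
 [-0.003  0.981  0.196]
 [-1.    -0.003  0.004]]
```

View pics/c4.png

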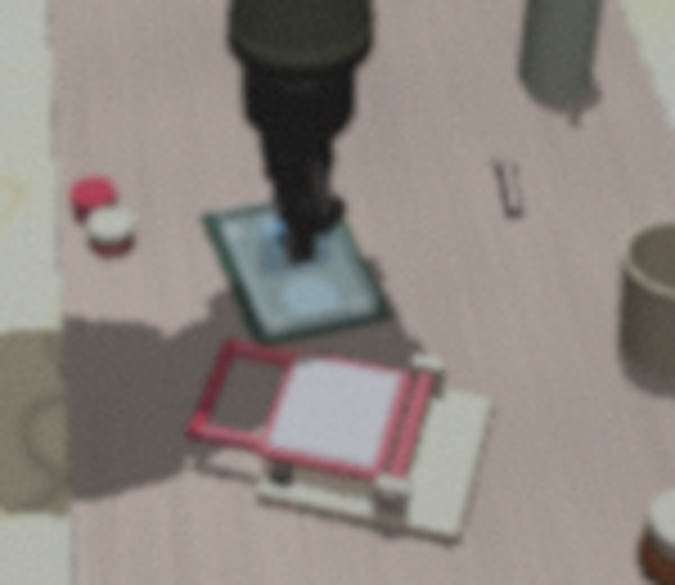

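View pics/wrist4.png

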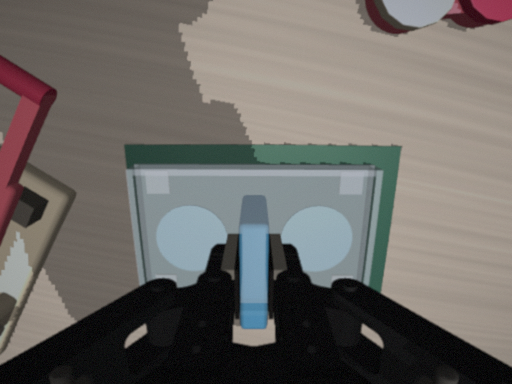

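Wrist view: the mat's near corners are at (125,145) and (400,147), and the tray's rim corners at (128,167) and (381,167). They are square to each other; now I check the centring.

Run:
```python
from h import *
np.set_printoptions(precision=4,suppress=True)
c=bot.get_calibration('wrist'); f=np.load('w4.npz'); c['R']=f['R'];c['t']=f['t']
M=onz('wrist',[(125,145),(400,147)],.013,c)[:,:2];T=onz('wrist',[(128,166),(381,166)],.028,c)[:,:2]
for P,h in((M,.05),(T,.04)):
    d=P[1]-P[0];L=np.linalg.norm(d);d/=L; n=np.array([-d[1],d[0]])
    n=n if n[0]>0 else -n
    print(P,L,np.degrees(np.arctan2(*d[::-1]))-90,P.mean(0)+n*h)
delta([.527,-.038,.046],101.4)
```

```text
[[ 0.4912 -0.1148]
 [ 0.4648  0.0211]] 0.138414861647268 10.967852304252304 [ 0.5271 -0.0374]
[[ 0.4973 -0.1069]
 [ 0.4743  0.0079]] 0.11709132980207171 11.368205734352742 [ 0.525  -0.0417]
clock 4.95 pos [ 0.527  -0.0402  0.0468] q7 1.58 yaw_y 101.3 grip 0.0116 F [-0.4 -8.1 12.1]
w [-0.1   0.22  0.23] t [0.0008 0.0022 0.0004]
[[ 0.005 -0.196  0.981]
 [-0.003  0.981  0.196]
 [-1.    -0.004  0.004]]
```

```bash
python3 -m creep '[{"wx":0,"wy":0,"wz":0,"tx":0,"ty":0.003,"tz":0.002,"claw":1},{"wx":0,"wy":0,"wz":0,"tx":0,"ty":0.003,"tz":0.002,"claw":1},{"wx":0,"wy":0,"wz":0,"tx":0,"ty":0.003,"tz":0.002,"claw":0.7},{"wx":0,"wy":0,"wz":0,"tx":0,"ty":0.003,"tz":0.002,"claw":0.4},{"wx":0,"wy":0,"wz":0,"tx":0,"ty":0.003,"tz":0.002,"claw":0.4},{"wx":0,"wy":0,"wz":0,"tx":0,"ty":0.003,"tz":0.002,"claw":0.4},{"wx":0,"wy":0,"wz":0,"tx":0,"ty":0.003,"tz":0.002,"claw":0.4}]' 25;  python3 -m creep '[{"wx":0,"wy":0,"wz":0,"tx":-0.01,"ty":0,"tz":0,"claw":0.4},{"wx":0,"wy":0,"wz":0,"tx":-0.03,"ty":0,"tz":0,"claw":0.4},{"wx":0,"wy":0,"wz":0,"tx":-0.06,"ty":0,"tz":0,"claw":0.4},{"wx":0,"wy":0,"wz":0,"tx":-0.1,"ty":0,"tz":0,"claw":0.4},{"wx":0,"wy":0,"wz":0,"tx":-0.14,"ty":0,"tz":0,"claw":0.4},{"wx":0,"wy":0,"wz":0,"tx":-0.17,"ty":0,"tz":0,"claw":0.4},{"wx":0,"wy":0,"wz":0,"tx":-0.2,"ty":0,"tz":0,"claw":0.4}]'
python3 - <<'E'
from h import *
delta([.44,-.17,.248],-22.5)
E
```

```text
clock: 5.65
position: [0.5284, -0.0369, 0.0467]
tool_rot: [-0.792, 1.565, -0.595]
force: [-0.4, 0.1, 0.0]
grip_width: 0.0513
clock: 6.35
position: [0.5272, -0.0362, 0.2491]
tool_rot: [-0.697, 1.564, -0.499]
force: [-0.0, -0.6, -0.7]
grip_width: 0.0514
clock 6.35 pos [ 0.5272 -0.0362  0.2491] q7 1.65 yaw_y 101.32 grip 0.0514 F [-0.  -0.6 -0.7]
w [-56.18   0.14   0.36] t [ 0.0011 -0.1141 -0.1117]
[[ 0.006 -0.196  0.981]
 [-0.003  0.981  0.196]
 [-1.    -0.004  0.005]]
```

```bash
python3 -m creep '[{"wx":8,"wy":0,"wz":0,"tx":0,"ty":-0.007,"tz":-0.006,"claw":0.4},{"wx":16,"wy":0,"wz":0,"tx":0,"ty":-0.015,"tz":-0.012,"claw":0.4},{"wx":24,"wy":0,"wz":0,"tx":0,"ty":-0.022,"tz":-0.018,"claw":0.4},{"wx":32,"wy":0,"wz":0,"tx":0,"ty":-0.03,"tz":-0.025,"claw":0.4},{"wx":40,"wy":0,"wz":0,"tx":0,"ty":-0.037,"tz":-0.031,"claw":0.4},{"wx":48,"wy":0,"wz":0,"tx":0,"ty":-0.045,"tz":-0.037,"claw":0.4},{"wx":56,"wy":0,"wz":0,"tx":0,"ty":-0.05,"tz":-0.042,"claw":0.4},{"wx":62,"wy":0,"wz":0,"tx":0,"ty":-0.05,"tz":-0.042,"claw":0.4}]'
python3 - <<'E'
from h import *
delta([.465,-.149,.248],-22.5)
cv2.imwrite('pics/w5.png',bot.grab_frame('wrist'))
E
```

```text
clock: 7.15
position: [0.4952, -0.0943, 0.2499]
tool_rot: [0.429, 1.564, -0.462]
force: [-0.8, 0.6, 0.1]
grip_width: 0.0512
clock 7.15 pos [ 0.4952 -0.0943  0.2499] q7 0.78 yaw_y 38.93 grip 0.0512 F [-0.8  0.6  0.1]
w [61.43  0.23 -0.34] t [ 0.0019 -0.0579  0.0236]
[[ 0.006  0.778  0.628]
 [-0.003  0.628 -0.778]
 [-1.     0.003  0.006]]
```

View pics/w5.png

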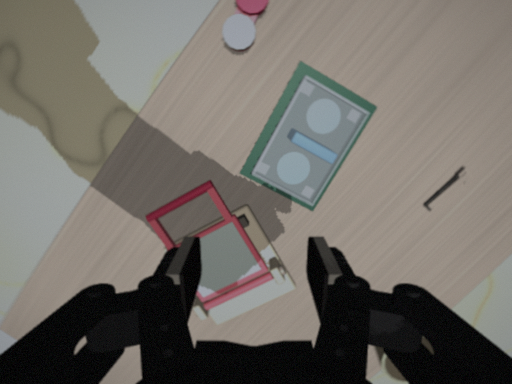

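This view shows the tray within the green mat (corners (302,63), (376,105), (313,210), (241,171)) with an even margin. The flap bar runs from (148,218) to (210,184).

```bash
python3 -m creep '[{"wx":8,"wy":0,"wz":0,"tx":0,"ty":-0.007,"tz":0.003,"claw":0.4},{"wx":16,"wy":0,"wz":0,"tx":0,"ty":-0.015,"tz":0.006,"claw":0.4},{"wx":24,"wy":0,"wz":0,"tx":0,"ty":-0.022,"tz":0.009,"claw":0.4},{"wx":32,"wy":0,"wz":0,"tx":0,"ty":-0.03,"tz":0.012,"claw":0.4},{"wx":40,"wy":0,"wz":0,"tx":0,"ty":-0.037,"tz":0.016,"claw":0.4},{"wx":48,"wy":0,"wz":0,"tx":0,"ty":-0.045,"tz":0.019,"claw":0.4},{"wx":56,"wy":0,"wz":0,"tx":0,"ty":-0.058,"tz":0.023,"claw":0.4},{"wx":61.4,"wy":0,"wz":0,"tx":0,"ty":-0.058,"tz":0.024,"claw":0.4}]' ; python3 -m creep '[{"wx":0,"wy":0,"wz":0,"tx":0,"ty":0,"tz":0,"claw":0.4},{"wx":0,"wy":0,"wz":0,"tx":0,"ty":0,"tz":0,"claw":0.4}]';python3 - <<'E'
from h import *
delta([.455,-.175,.046],-22.5)
c=bot.get_calibration('wrist');cv2.imwrite('pics/w6.png',bot.grab_frame('wrist'));np.savez('w6.npz',R=c['R'],t=c['t'])
E
```

```text
clock: 8.0
position: [0.4642, -0.1497, 0.2505]
tool_rot: [1.583, 1.564, -0.389]
force: [0.3, 0.9, 0.6]
grip_width: 0.0513
clock: 8.2
position: [0.4643, -0.1495, 0.2508]
tool_rot: [1.632, 1.564, -0.336]
force: [-0.8, 0.2, -0.0]
grip_width: 0.0512
clock 8.2 pos [ 0.4643 -0.1495  0.2508] q7 -0.07 yaw_y -22.77 grip 0.0512 F [-0.8  0.2 -0. ]
w [-0.27 -0.02 -0.41] t [ 2.048e-01 -1.000e-04  2.720e-02]
[[ 0.007  0.922 -0.387]
 [-0.002 -0.387 -0.922]
 [-1.     0.007 -0.   ]]
```

View pics/w6.png

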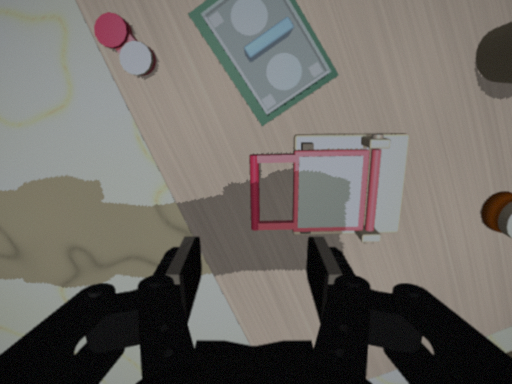

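The bar is at (255,160)–(254,229), with the cheeks at (378,141) and (371,238).

Run:
```python
from h import *
np.set_printoptions(precision=4,suppress=True)
c=bot.get_calibration('wrist'); f=np.load('w6.npz'); c['R']=f['R'];c['t']=f['t']
im=cv2.imread('pics/w6.png').astype(int)
for y in (175,190,205,218):
    d=(im[y,240:275,2]-im[y,240:275,1]); xs=np.where(d>50)[0]+240; print(y,xs.min(),xs.max(),onz('wrist',[((xs.min()+xs.max())/2,y)],.042,c))
P=onz('wrist',[(254.5,160),(254,229)],.042,c);print(P,P.mean(0))
Q=onz('wrist',[(378,141),(371,238)],.052,c);print(Q,Q.mean(0),np.degrees(np.arctan2(*(Q[0]-Q[1])[1::-1]))-90)
i=cv2.imread('pics/w6.png');cv2.imwrite('pics/w6c.png',cv2.resize(i[120:250,235:420],None,fx=4.2,fy=4.2,interpolation=2))
```

```text
175 250 258 [[ 0.4638 -0.1579  0.042 ]]
190 251 258 [[ 0.4579 -0.1736  0.042 ]]
205 251 258 [[ 0.4512 -0.1894  0.042 ]]
218 252 258 [[ 0.4458 -0.2038  0.042 ]]
[[ 0.4706 -0.1431  0.042 ]
 [ 0.4397 -0.2156  0.042 ]] [ 0.4552 -0.1793  0.042 ]
[[ 0.5955 -0.1719  0.052 ]
 [ 0.5574 -0.2731  0.052 ]] [ 0.5765 -0.2225  0.052 ] -20.64039343841948
```

View pics/w6c.png

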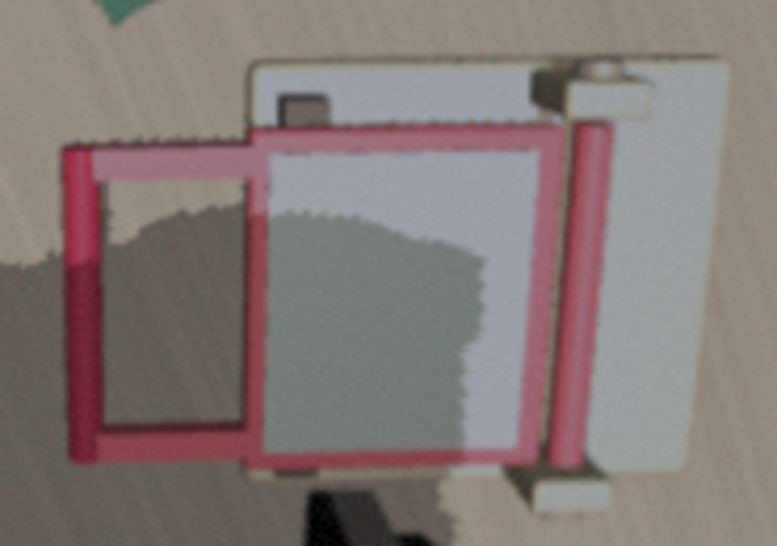

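```bash
python3 -m creep '[{"wx":-1.3,"wy":0,"wz":-0.4,"tx":0.03,"ty":0.003,"tz":0.027,"claw":0.6},{"wx":-1.3,"wy":0,"wz":-0.4,"tx":0.06,"ty":0.003,"tz":0.027,"claw":0.6},{"wx":-1.3,"wy":0,"wz":-0.4,"tx":0.09,"ty":0.003,"tz":0.027,"claw":0.6},{"wx":-1.3,"wy":0,"wz":-0.4,"tx":0.12,"ty":0.003,"tz":0.027,"claw":0.6},{"wx":-1.3,"wy":0,"wz":-0.4,"tx":0.14,"ty":0.003,"tz":0.027,"claw":0.6},{"wx":-1.3,"wy":0,"wz":-0.4,"tx":0.14,"ty":0.003,"tz":0.027,"claw":0.6},{"wx":-1.3,"wy":0,"wz":-0.4,"tx":0.14,"ty":0.003,"tz":0.027,"claw":0.6}]' 25;python3 - <<'E'
from h import *
delta([.4565,-.176,.040],-21.5)
cv2.imwrite('pics/w7.png',bot.grab_frame('wrist'))
E
```

```text
clock: 8.95
position: [0.4577, -0.1758, 0.1112]
tool_rot: [-2.968, 1.57, 1.371]
force: [0.9, 0.4, 0.8]
grip_width: 0.034
clock 8.95 pos [ 0.4577 -0.1758  0.1112] q7 0.11 yaw_y -21.4 grip 0.034 F [0.9 0.4 0.8]
w [ 0.1  -0.03  0.  ] t [ 0.0712 -0.001   0.0006]
[[ 0.     0.931 -0.365]
 [ 0.    -0.365 -0.931]
 [-1.    -0.    -0.   ]]
```

View pics/w7.png

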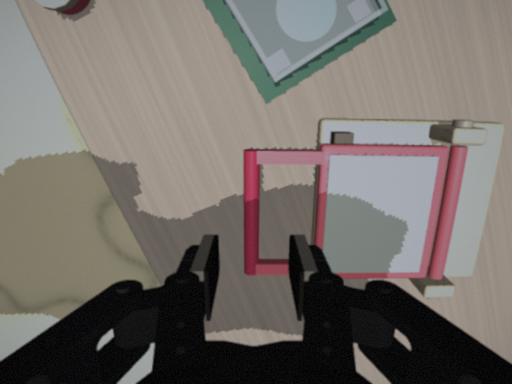

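The bar, at column 251, is centred between the fingers and parallel to the pads. Descending.

```bash
python3 -m creep '[{"wx":0,"wy":0,"wz":0,"tx":0.025,"ty":-0.001,"tz":0,"claw":0.6},{"wx":0,"wy":0,"wz":0,"tx":0.05,"ty":-0.001,"tz":0,"claw":0.6},{"wx":0,"wy":0,"wz":0,"tx":0.071,"ty":-0.001,"tz":0,"claw":0.6},{"wx":0,"wy":0,"wz":0,"tx":0.071,"ty":-0.001,"tz":0,"claw":0.6},{"wx":0,"wy":0,"wz":0,"tx":0.071,"ty":-0.001,"tz":0,"claw":0.6},{"wx":0,"wy":0,"wz":0,"tx":0.071,"ty":-0.001,"tz":0,"claw":0.6}]' 25;python3 - <<'E'
from h import *
delta([.4565,-.176,.040],-21.5)
cv2.imwrite('pics/w8.png',bot.grab_frame('wrist'))
E
```

```text
clock: 9.6
position: [0.458, -0.1757, 0.0422]
tool_rot: [1.866, 1.568, -0.078]
force: [-0.5, -0.0, -0.2]
grip_width: 0.034
clock 9.6 pos [ 0.458  -0.1757  0.0422] q7 0.15 yaw_y -21.41 grip 0.034 F [-0.5 -0.  -0.2]
w [ 0.09 -0.05 -0.18] t [ 0.0022 -0.0013  0.0008]
[[ 0.003  0.931 -0.365]
 [-0.    -0.365 -0.931]
 [-1.     0.003 -0.001]]
```

View pics/w8.png

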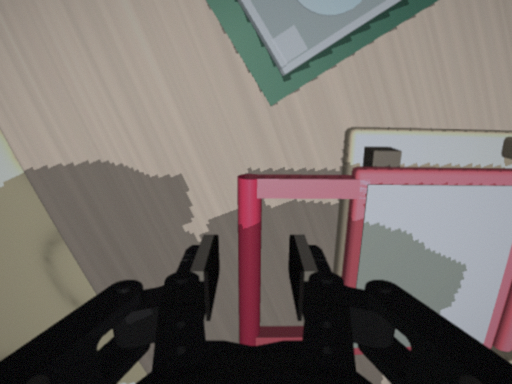

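The bar (column 249) is between the fingers with clearance to the panel. Closing.

```bash
python3 -m creep '[{"wx":0,"wy":0,"wz":0,"tx":0.002,"ty":-0.001,"tz":0,"claw":0.7},{"wx":0,"wy":0,"wz":0,"tx":0.002,"ty":-0.0015,"tz":0,"claw":0.85},{"wx":0,"wy":0,"wz":0,"tx":0.002,"ty":-0.0015,"tz":0,"claw":1},{"wx":0,"wy":0,"wz":0,"tx":0.002,"ty":-0.0015,"tz":0,"claw":1},{"wx":0,"wy":0,"wz":0,"tx":0.002,"ty":-0.0015,"tz":0,"claw":1},{"wx":0,"wy":0,"wz":0,"tx":0.002,"ty":-0.0015,"tz":0,"claw":1}]' 25;python3 - <<'E'
from h import *
delta([.4565,-.176,.040],-21.5)
print(bot.observe()['moment'])
cv2.imwrite('pics/w9.png',bot.grab_frame('wrist'))
s=bot.observe();p=s['position']
B=p.copy()
# arc plan in tool axes
R=Ro.from_euler('xyz',s['tool_rot']).as_matrix()
u=R[:,1].copy();u[2]=0;u/=np.linalg.norm(u)
for a in np.arange(5,91,5):
    th=np.radians(a); d=u*.13*(1-np.cos(th))+np.array([0,0,.13*np.sin(th)])
    print(a,(R.T@d).round(4))
E
```

```text
clock: 10.25
position: [0.4563, -0.175, 0.0404]
tool_rot: [1.981, 1.568, 0.037]
force: [-3.8, 2.0, 9.6]
grip_width: 0.0094
clock 10.25 pos [ 0.4563 -0.175   0.0404] q7 0.15 yaw_y -21.41 grip 0.0094 F [-3.8  2.   9.6]
w [ 0.09 -0.07 -0.15] t [0.0004 0.0005 0.0009]
[[ 0.003  0.931 -0.365]
 [ 0.    -0.365 -0.931]
 [-1.     0.003 -0.001]]
[ 0.4306789   0.71352933 -0.05553403]
5 [-0.0113  0.0005 -0.    ]
10 [-0.0226  0.002  -0.    ]
15 [-0.0336  0.0045 -0.    ]
20 [-0.0444  0.008  -0.0001]
25 [-0.0549  0.0123 -0.0001]
30 [-0.065   0.0176 -0.0001]
35 [-0.0745  0.0237 -0.0001]
40 [-0.0835  0.0306 -0.0001]
45 [-0.0918  0.0383 -0.0001]
50 [-0.0995  0.0467 -0.0001]
55 [-1.063e-01  5.570e-02 -1.000e-04]
60 [-1.124e-01  6.530e-02 -1.000e-04]
65 [-1.176e-01  7.540e-02 -1.000e-04]
70 [-1.219e-01  8.590e-02 -1.000e-04]
75 [-1.253e-01  9.670e-02 -1.000e-04]
80 [-0.1277  0.1078 -0.0002]
85 [-0.1292  0.119  -0.0002]
90 [-0.1296  0.1304 -0.0002]
```

View pics/w9.png

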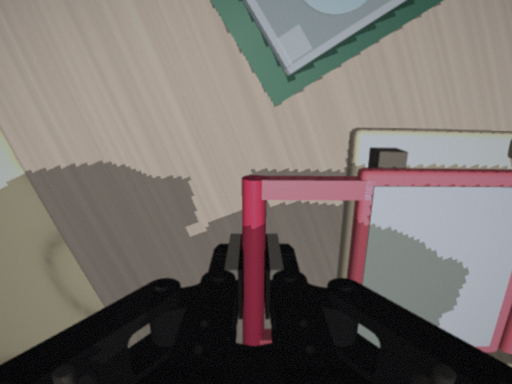

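```bash
python3 -m creep '[{"wx":0,"wy":0,"wz":0,"tx":-0.005,"ty":0,"tz":0,"claw":1},{"wx":0,"wy":0,"wz":0,"tx":-0.0113,"ty":0.0005,"tz":0,"claw":1},{"wx":0,"wy":0,"wz":0,"tx":-0.0226,"ty":0.002,"tz":0,"claw":1},{"wx":0,"wy":0,"wz":0,"tx":-0.0336,"ty":0.0045,"tz":0,"claw":1},{"wx":0,"wy":0,"wz":0,"tx":-0.0444,"ty":0.008,"tz":0,"claw":1},{"wx":0,"wy":0,"wz":0,"tx":-0.0549,"ty":0.0123,"tz":0,"claw":1},{"wx":0,"wy":0,"wz":0,"tx":-0.065,"ty":0.0176,"tz":0,"claw":1},{"wx":0,"wy":0,"wz":0,"tx":-0.065,"ty":0.0176,"tz":0,"claw":1}]';python3 - <<'E'
from h import *
delta([.4563,-.175,.1055],-21.4)
h=np.array([.577,-.2235]);p=bot.observe()['position']
print(np.hypot(np.linalg.norm(p[:2]-h),p[2]+.002-.042))
cv2.imwrite('pics/w10.png',bot.grab_frame('wrist'));cv2.imwrite('pics/s10.png',bot.grab_frame('side'))
s=bot.observe();p=s['position'];R=Ro.from_euler('xyz',s['tool_rot']).as_matrix()
p0=np.array([.4563,-.175,.0404]);u=np.array([.931,-.365,0])
for a in np.arange(30,91,5):
    th=np.radians(a); d=p0+u*.13*(1-np.cos(th))+np.array([0,0,.13*np.sin(th)])-p
    print(a,(R.T@d).round(4))
E
```

```text
clock: 11.1
position: [0.4721, -0.1813, 0.1069]
tool_rot: [2.396, 1.569, 0.451]
force: [-7.9, 2.7, 3.4]
grip_width: 0.0092
clock 11.1 pos [ 0.4721 -0.1813  0.1069] q7 0.12 yaw_y -21.41 grip 0.0092 F [-7.9  2.7  3.4]
w [-0.01 -0.08 -0.08] t [ 0.0014 -0.017  -0.0001]
[[ 0.002  0.931 -0.365]
 [ 0.001 -0.365 -0.931]
 [-1.     0.001 -0.001]]
0.131359868153399
30 [ 0.0008  0.0008 -0.0001]
35 [-0.0088  0.0069 -0.0001]
40 [-0.0178  0.0138 -0.0001]
45 [-0.0261  0.0215 -0.0001]
50 [-0.0338  0.0298 -0.0001]
55 [-0.0407  0.0388 -0.0001]
60 [-0.0468  0.0484 -0.0002]
65 [-0.052   0.0585 -0.0002]
70 [-0.0563  0.0689 -0.0002]
75 [-0.0597  0.0798 -0.0002]
80 [-0.0622  0.0908 -0.0002]
85 [-0.0636  0.1021 -0.0002]
90 [-0.0641  0.1134 -0.0002]
```

View pics/w10.png

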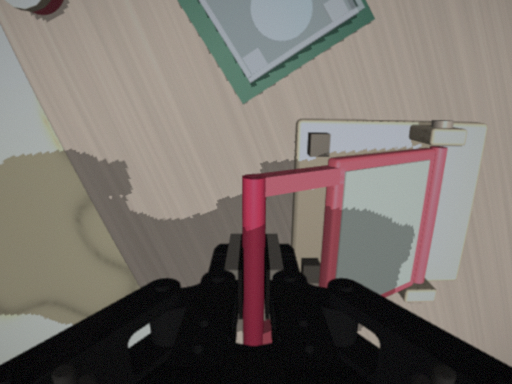

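View pics/s10.png

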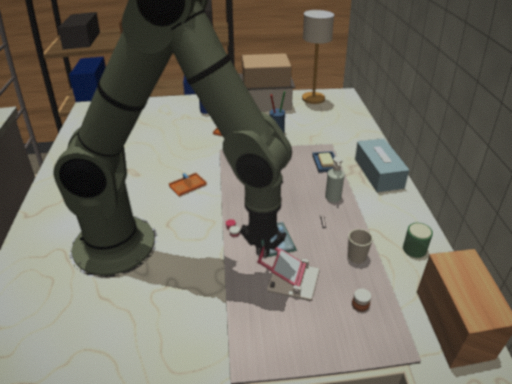

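The flap is at about 30°, the bar is still held between the pads, and the forces are small. Continuing the arc.

```bash
python3 -m creep '[{"wx":0,"wy":0,"wz":0,"tx":-0.008,"ty":0.006,"tz":0,"claw":1},{"wx":0,"wy":0,"wz":0,"tx":-0.0178,"ty":0.0133,"tz":0,"claw":1},{"wx":0,"wy":0,"wz":0,"tx":-0.0261,"ty":0.021,"tz":0,"claw":1},{"wx":0,"wy":0,"wz":0,"tx":-0.0338,"ty":0.0293,"tz":0,"claw":1},{"wx":0,"wy":0,"wz":0,"tx":-0.0407,"ty":0.0383,"tz":0,"claw":1},{"wx":0,"wy":0,"wz":0,"tx":-0.0468,"ty":0.048,"tz":0,"claw":1},{"wx":0,"wy":0,"wz":0,"tx":-0.052,"ty":0.058,"tz":0,"claw":1},{"wx":0,"wy":0,"wz":0,"tx":-0.052,"ty":0.058,"tz":0,"claw":1}]';python3 - <<'E'
from h import *
delta([.577,-.2235,.170],-21.4)
h=np.array([.577,-.2235]);p=bot.observe()['position']
print(np.hypot(np.linalg.norm(p[:2]-h),p[2]+.002-.042))
cv2.imwrite('pics/w11.png',bot.grab_frame('wrist'))
s=bot.observe();p=s['position'];R=Ro.from_euler('xyz',s['tool_rot']).as_matrix()
p0=np.array([.4563,-.175,.0404]);u=np.array([.931,-.365,0])
for a in np.arange(60,91,5):
    th=np.radians(a); d=p0+u*.13*(1-np.cos(th))+np.array([0,0,.13*np.sin(th)])-p
    print(a,(R.T@d).round(4))
E
```

```text
clock: 12.0
position: [0.5267, -0.203, 0.1601]
tool_rot: [2.056, 1.568, 0.111]
force: [-8.3, 3.6, 15.7]
grip_width: 0.0089
clock 12.0 pos [ 0.5267 -0.203   0.1601] q7 0.09 yaw_y -21.42 grip 0.0089 F [-8.3  3.6 15.7]
w [-0.02 -0.07 -0.14] t [-0.0097  0.0543  0.0007]
[[ 0.003  0.931 -0.365]
 [ 0.    -0.365 -0.931]
 [-1.     0.002 -0.001]]
0.13181854193593226
60 [ 0.0068 -0.0101 -0.0004]
65 [ 0.0016 -0.0001 -0.0004]
70 [-0.0027  0.0104 -0.0004]
75 [-0.0061  0.0212 -0.0005]
80 [-0.0086  0.0323 -0.0005]
85 [-0.01    0.0436 -0.0005]
90 [-0.0105  0.0549 -0.0005]
```

View pics/w11.png

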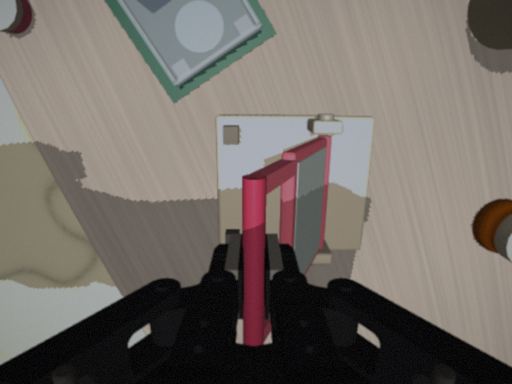

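The flap is at about 65° with the bar still held. I'll do the final arc slowly.

```bash
python3 -m creep '[{"wx":0,"wy":0,"wz":0,"tx":-0.0027,"ty":0.009,"tz":0,"claw":1},{"wx":0,"wy":0,"wz":0,"tx":-0.0061,"ty":0.019,"tz":0,"claw":1},{"wx":0,"wy":0,"wz":0,"tx":-0.0082,"ty":0.029,"tz":0,"claw":1},{"wx":0,"wy":0,"wz":0,"tx":-0.01,"ty":0.039,"tz":0,"claw":1},{"wx":0,"wy":0,"wz":0,"tx":-0.0105,"ty":0.047,"tz":0,"claw":1},{"wx":0,"wy":0,"wz":0,"tx":-0.0108,"ty":0.053,"tz":0,"claw":1},{"wx":0,"wy":0,"wz":0,"tx":-0.0108,"ty":0.0545,"tz":0,"claw":1},{"wx":0,"wy":0,"wz":0,"tx":-0.0108,"ty":0.0545,"tz":0,"claw":1}]';python3 -m creep '[{"wx":0,"wy":0,"wz":0,"tx":0,"ty":0,"tz":0,"claw":1},{"wx":0,"wy":0,"wz":0,"tx":0,"ty":0,"tz":0,"claw":1}]';python3 - <<'E'
from h import *
delta([.577,-.2235,.170],-21.4)
c=bot.get_calibration('wrist');np.savez('w12.npz',R=c['R'],t=c['t'])
for n in ['scene','side','wrist']: cv2.imwrite(f'pics/{n}12.png',bot.grab_frame(n))
a=cv2.imread('pics/scene12.png')[150:310,90:290];b=cv2.imread('pics/side12.png')[170:310,210:360]
cv2.imwrite('pics/a12.png',cv2.resize(a,None,fx=3.7,fy=3.7,interpolation=2))
cv2.imwrite('pics/b12.png',cv2.resize(b,None,fx=4.2,fy=4.2,interpolation=2))
E
```

```text
clock: 12.85
position: [0.5773, -0.2231, 0.1709]
tool_rot: [2.012, 1.568, 0.067]
force: [-1.8, -0.9, 6.0]
grip_width: 0.0088
clock: 13.05
position: [0.5774, -0.2232, 0.1709]
tool_rot: [1.972, 1.568, 0.027]
force: [-1.9, -1.4, 3.7]
grip_width: 0.0087
clock 13.05 pos [ 0.5774 -0.2232  0.1709] q7 0.09 yaw_y -21.44 grip 0.0087 F [-1.9 -1.4  3.7]
w [-0.04 -0.06 -0.14] t [ 0.0009 -0.0003  0.0004]
[[ 0.003  0.931 -0.366]
 [ 0.    -0.366 -0.931]
 [-1.     0.002 -0.001]]
```

View pics/wrist12.png

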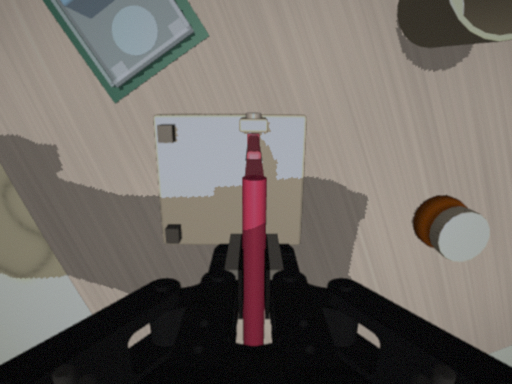

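View pics/a12.png

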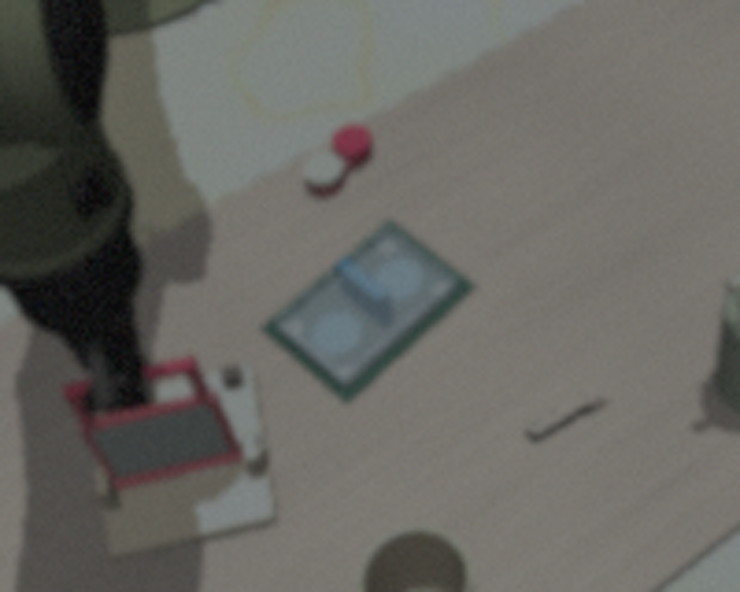

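View pics/b12.png

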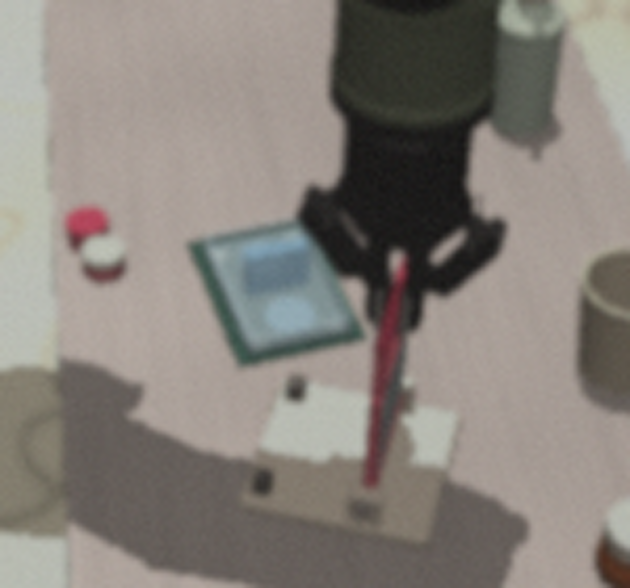

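The wrist view has the bar (col 255), the cheek (col 254) and the image centre (254) in one vertical line, so the flap is upright. The scene and side views show the tray inside the mat with even margins. I'll hold briefly, make one numeric check, then hand in.

```bash
python3 -m creep '[{"wx":0,"wy":0,"wz":0,"tx":0,"ty":0,"tz":0,"claw":1},{"wx":0,"wy":0,"wz":0,"tx":0,"ty":0,"tz":0,"claw":1},{"wx":0,"wy":0,"wz":0,"tx":0,"ty":0,"tz":0,"claw":1},{"wx":0,"wy":0,"wz":0,"tx":0,"ty":0,"tz":0,"claw":1}]';python3 - <<'E'
from h import *
np.set_printoptions(precision=4,suppress=True)
S=lambda L:[(90+u/3.7-.4,150+v/3.7-.4) for u,v in L]
M=onz('scene',S([(265,328),(392,222),(473,287),(348,400)]),.013);T=onz('scene',S([(276,322),(392,229),(459,283),(345,385)]),.026)
for P in (M,T): print(P.mean(0)[:2],cv2.minAreaRect((P[:,:2]*1000).astype(np.float32)))
c=bot.get_calibration('wrist'); f=np.load('w12.npz'); c['R']=f['R'];c['t']=f['t']
b=onz('wrist',[(255,200)],.172,c);k=onz('wrist',[(253.5,124)],.052,c);u=np.array([.931,-.365])
print('bar',b,'cheek',k,'lean mm',((b-k)[0,:2]@u)*1000)
s=bot.observe();print(s['clock'],s['position'],s['grip_width'],s['force'])
E
```

```text
clock: 13.6
position: [0.5773, -0.2232, 0.1709]
tool_rot: [1.983, 1.568, 0.038]
force: [-1.1, -0.8, 2.6]
grip_width: 0.009
[ 0.5277 -0.037 ] ((527.9319458007812, -37.021270751953125), (94.906005859375, 135.92347717285156), 10.720672607421875)
[ 0.5318 -0.0391] ((532.1925048828125, -38.84019470214844), (80.39688873291016, 120.62234497070312), 9.823509216308594)
bar [[ 0.5901 -0.1948  0.172 ]] cheek [[ 0.5976 -0.1746  0.052 ]] lean mm 0.29473497917094704
13.6 [ 0.5773 -0.2232  0.1709] 0.00899446948407228 [-1.1453 -0.8273  2.6069]
```

Tray to mat centre: about 5 mm and 1° off. Flap lean: under 1 mm over 120 mm. Both are well within tolerance.

```bash
python3 -c "
from workcell import bot
print(bot.job_done())"
```

```text
the job is handed in; nothing more can be done
None
```

I slid the clear tray along the shelf onto the green mat and let go of it. Then I gripped the flap's bar, swung it up to upright, and handed the job in at about 13.6 s still holding it.

- **Tray:** my last check put it about 5 mm off the mat's centre and 1° off square, within the 15 mm and 0.2 rad limits. It was flat and released.
- **Flap:** the last wrist picture showed the bar within about 1 mm of straight above the hinge. It was held with the fingers open 9 mm, and the force on the arm was about 3 N.
- **Other things on the shelf:** I saw none of them move in the pictures, but I didn't measure them.
- **Disagreements:** the views differed by a few millimetres on where the tray sat. The arm's own position implied about 1–2 mm off centre, against about 5 mm from the scene camera.
- **Refused call:** my first move call was refused because it left out some of the row values. Nothing moved.

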